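# Clamp a knife-handle blank in the bench bar clamp

### The arm

A 7-joint arm with a two-finger parallel gripper is mounted at the origin on the work surface. World frame = base frame: x ahead of the robot, y to its left, z up, the work surface at z = 0. Lengths are in mm, angles in rad, forces in N, time in s.
With the tool pointing down it reaches from about 400 to 875 mm from the base axis. Payload 4.4 kg.
Tool frame: the origin (TCP) lies at the very end of the fingers, on their centre line; the grasp point (between the pads) lies 19 mm behind it; z points along the fingers, y is the line along which they close (so a half turn about z gives the same grasp; the last joint's range is limited). The gripper opens to 85 mm and grips with 20 to 120 N. Pads are 22 mm wide; open, the fingers measure 114 mm over their backs; the gripper's body (76 mm by 85 mm) begins 54 mm behind the grasp point. The pads swing forward as they close: fully open they stand 13 mm farther back than shut.
Start: joints at [1.103, 0.628, 0.038, 1.517, -0.027, 0.996, -0.02], TCP at [254.227, -598.236, 231.313] pointing down, gripper open.
Joint ranges: [-3.06, 3.06], [-0.37, 2.12], [-1.25, 1.32], [0.18, 2.47], [-1.1, 4.24], [0.23, 1.98], [-2.94, 2.94]. Speed limits (rad/s): [2.57, 2.57, 3.14, 3.14, 3.14, 3.14, 3.14].

### API

Orientations are given as [roll, pitch, yaw] about the fixed x, y, z axes, in that order (R = Rz(yaw) Ry(pitch) Rx(roll)).
In Python, from cell import monitor, viewer, workorder gives the robot as it stands.
- The arm moves only by the tool arm_command, never from a script. Its argument "series" is one flat list of numbers, 5 for each row, row after row: the opening in per cent of the stroke, from 0 (shut) to 100 (fully open), then the shift along the tool's x, y, z in cm, then the turn about the tool's z in degrees. In form: [claw, x, y, z, roll, claw, x, y, z, roll, ...]. A call has exactly 5 rows; each row is the pose to reach, as a shift and turn from the pose commanded when the call began, along the tool's axes at that moment; what a row does not reach only later rows make up. A row lasts 1/12 s, in which the tool goes at most 41.7 mm and 7.16 degrees, less where a joint would pass 70% of its speed; a pose out of reach is approached as far as the arm can. A call with a gripper value outside its range is refused whole. The fingers move at their own pace and stop on an object; the grip force is fixed at half the most. Time passes only in rows, so rows that repeat a pose let the fingers close, or fill a call up. It gives the time, the measured TCP pose, the force, the opening and the grip force at its end, in the units of the state.
- monitor.read_state(): the state, without advancing time (a new reading comes with each control period).
- viewer.get_image(name): name is "scene" or "side" or "wrist"; returns (picture, depth): 400x640x3 uint8, red, green, blue; 400x640 float32, mm along the optical axis (not along the pixel's ray), 0 where there is no reading.
- viewer.camera_model(name): a dict with "mtx" (3x3 intrinsics, pixels), "R" (3x3) and "t" (3): a world point X has camera coordinates R X + t. Camera axes: x right, y down, z forward; pixel columns grow to the right and rows downward; lengths in mm; the calibration is good to about 2 mm. A picture is of the moment at which its call begins: read the wrist's pose just before it. camera_model takes no time and is no camera call; for the wrist camera it gives the pose at the moment of the call.
- workorder.finish_job(): hands the job in; it is judged then, once.
The state is a dict: "clock": time; "qpos": joint angles; "qd": joint speeds; "tau": joint torques, N m; "eef_pos": TCP position; "tool_rot": TCP orientation; "force": force on the tool from outside, world axes, zero at the start; "torque": the same for the moment, N m; "width": finger opening in mm; "gripper_force": force on a finger pad.
Only numpy, scipy, OpenCV 4.12 (cv2) and the standard library are available. Lean on these libraries where they do the work, as an engineer would, in place of code of your own. Each camera call takes 0.05 s, during which the arm holds its last target. There are 200 camera calls.

### The job

Lay the ash handle blank flat between the jaws of the bench clamp, brass ferrule pointing out, and push it in gently until its plain end meets the clamp's bar. Then pump the clamp's trigger, squeeze by squeeze and with a light hand, until the sliding jaw holds the blank firmly against the fixed jaw without denting the wood. Leave the trigger let go and the other things on the bench undisturbed.

Things in the scene. Friction and masses are not known exactly. Their poses are not given: they have to be found in the camera images.
- blank: loose handle blank of pale ash with brass ferrule: 160 long (own x) x 32 wide (y) x 34 high (z) mm, about 0.12 kg, lying flat on the bench at the start. Origin: centre of its underside; +x points to the ferrule end (last 28 mm, brass).
- butt (a point): middle of the blank's plain wooden end face (own x = -80 mm, 17 mm above its underside); axes as the blank's.
- station: one-hand bar clamp lying on its side, bolted to the bench. Origin on the bench top under the bar's axis; +y runs along the bar, the way the sliding jaw closes; +x is the jaws' side, away from the robot; -x the side of pistol grip and trigger; z up. Base plate x -30 to 165, y -220 to 115 mm, its top 8 mm above the bench; the blank lies on it. Fixed jaw's pad faces -y at y = 56 mm.
- seat (a point): where the middle of the blank's plain end belongs when rightly clamped: on the bar's face (clamp x = 10, y = 40 mm), 25 mm above the bench; axes as the clamp's. The blank then lies along +x, ferrule out, its side on the fixed jaw. Both jaws' pads cover 19 to 55 mm out from here, the jaws end 55 to 58 mm out, 48 mm above the bench; the gap between them is open above and outward.
- bar: the clamp's bar, 20 (x) x 8 (z) mm steel, 330 mm long along y, saw teeth on its -x edge; origin at its middle, 30 mm above the bench. Its +x face stops the blank's plain end. Axes as the clamp's.
- head (a joint): travel (m) of the sliding head (jaw, pistol grip, trigger) along the bar to the fixed jaw: 0 fully back, pad's face then at clamp y = -20 mm; a blank against the fixed jaw is met at 0.044. Only forward: pawls catch every 2 mm in the bar's saw teeth. After 0.044 the pad is squashed 1 mm per 4 N: let go at 0.0485 or more it holds firmly (17 N); beyond 0.0578 (55 N) it dents the wood.
- jaw_pad: sliding jaw's soft black rubber cushion with orange face, 36 (x) x 24 (y, thick) x 32 (z) mm, origin in the middle of its face towards the blank; squashes up to 20 mm, about 1 mm for each 4 N of jaw force. Axes as the clamp's.
- trigger (a joint): angle (rad) of the orange trigger: 0 let go, 0.24 squeezed to its stop; a spring (1.5 to 3 N) returns it. A full squeeze drives the head 8 to 10 mm. Once the jaw bears, the trigger stops short; the jaw then pushes with 1.3 to 2.2 times the squeeze and slips back 1 to 3.5 mm to the next tooth when let go. 20 to 25 N, until it stops short, is right; pumping on with 40 N dents the wood.
- pinch_grip (a point): point on the rear (-y) face of the black pistol grip where to hold it, 94 mm from the bar's axis, 30 mm above the bench; moves with the head; axes as the clamp's. The grip runs along x, 24 mm wide (y), 30 mm high, 27 to 125 mm from the bar's axis, over the bare bench beside the base plate. If the hand pushes it along the bar, less of the squeeze reaches the trigger: let the hand give way.
- pinch_trigger (a point): point on the front (+y) face of the trigger blade, opposite pinch_grip, 108 mm from the trigger's pin. Blade 13 mm wide, 28 mm high, middle 30 mm above the bench, 128 mm long from the pin. From here to the grip's rear face: 64 mm let go, 41 mm squeezed. The bench is clear for 40 mm before the trigger and behind the grip.
- walnut: loose dark walnut blank, no ferrule, 140 x 28 x 30 mm, origin under its centre: not wanted, leave it alone.
- hammer: loose hammer, 280 mm long along own x, leave it alone.
- file: loose flat file with red handle, 300 mm long along own x, leave it alone.
- tongs: loose forging tongs, 290 mm long along own x, leave them alone.
- square: loose try square, 110 x 150 mm, leave it alone.
- oil: yellow oil bottle, 60 mm across, 130 mm high, leave it alone.
- rivet_tin: open steel rivet tin, 80 mm across, 50 mm high, leave it alone.
Not all that is in view belongs to the job. Of the things that look like the blank, the smaller one is meant.

How it is judged:
By the outcome, as a careful person would: the job done as asked, in the order asked, and still so for the second after the job is handed in, with the robot touching nothing.
It also fails if it takes over 67 s, if anything falls off the work surface, if the arm or the gripper's body presses on something with over 40 N, if the wrist force passes 120 N, or if a joint passes its speed limit or range.

## Working session

There is one attempt and no reset: what is moved stays moved. The work goes in short steps, Python scripts to look and compute and a tool call to move; the robot and the scene stay as the last step left them, time stands still between calls to the robot, and variables do not carry over. Pictures are saved under pics/ and viewed, at most 10 in all, crops included, and the job is handed in when it is done.

Besides the shell and the picture viewer there is one more tool, called after "Call:" as name(argument=value, ...) on one line, values as JSON. arm_command: Moves the arm, as the interface text tells. Its arguments: {"type":"object","properties":{"series":{"type":"array","items":{"type":"number"}}},"required":["series"]}

```bash
mkdir -p pics; ls
python3 - <<'E'
from cell import monitor, viewer
import cv2,numpy as np
for n in("scene","side"):
    im,d=viewer.get_image(n); cv2.imwrite(f"pics/{n}0.png",im[:,:,::-1]); np.savez(f"pics/{n}0.npz",im=im,d=d,**viewer.camera_model(n))
    m=viewer.camera_model(n); print(n,m["mtx"].tolist(),np.round(-m["R"].T@m["t"]), np.round(m["R"],2).tolist(), (d>0).mean())
s=monitor.read_state(); print({k:np.round(v,3).tolist() for k,v in s.items()})
E
```

```text
pics
scene [[458.72359288742246, 0.0, 319.2359261269432], [0.0, 458.72359288742246, 206.05210729637096], [0.0, 0.0, 1.0]] [1303.  630. 1205.] [[-0.62, 0.78, -0.02], [0.59, 0.45, -0.66], [-0.51, -0.42, -0.75]] 0.995890625
side [[405.9827174191284, 0.0, 324.7986832844335], [0.0, 405.9827174191284, 199.67125283622914], [0.0, 0.0, 1.0]] [ 404. 1112.  945.] [[-1.0, -0.08, -0.0], [-0.05, 0.61, -0.79], [0.06, -0.79, -0.61]] 0.99596875
{'clock': 0.1, 'qpos': [1.103, 0.629, 0.038, 1.518, -0.027, 0.996, -0.02], 'qd': [-0.0, -0.004, 0.001, -0.003, -0.0, -0.0, 0.0], 'tau': [0.002, -56.453, 1.23, -19.397, 0.011, 0.005, -0.0], 'eef_pos': [253.99, -597.697, 230.483], 'tool_rot': [-3.14, 0.0, 0.402], 'force': [0.751, -0.693, 0.896], 'torque': [-0.017, 0.004, 0.001], 'gripper_force': 0.0, 'width': 85.321}
```

View pics/scene0.png

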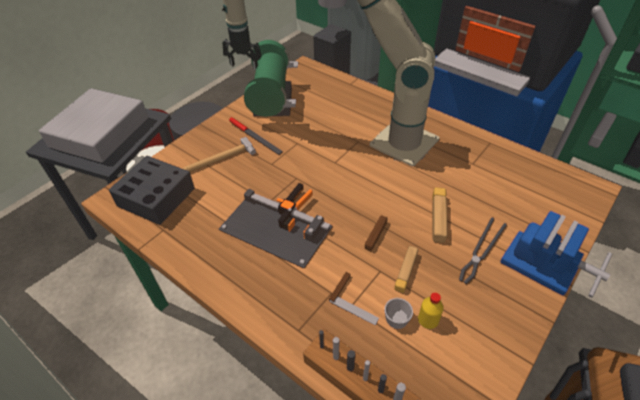

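View pics/side0.png

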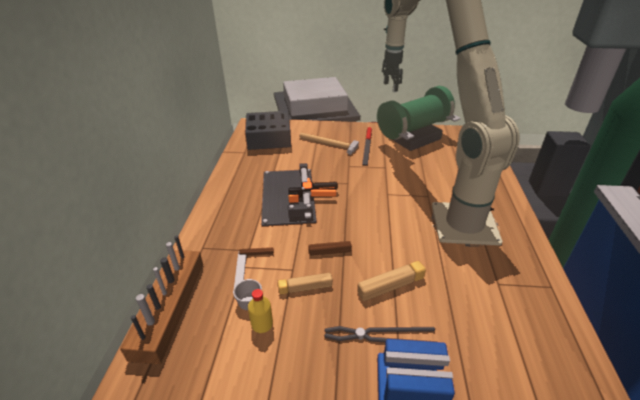

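The small ash blank is at scene (406,268) and side (305,284), with the ferrule towards (400,287) and (283,287). The larger look-alike is at scene (440,215). The clamp plate is around scene (275,230), with the orange trigger near (305,200). Next I localise them with the depth images.

```bash
cat > h.py <<'E'
import numpy as np,cv2
from cell import monitor,viewer
def cloud(im,d,mtx,R,t):
    v,u=np.mgrid[:d.shape[0],:d.shape[1]]
    c=np.stack([(u-mtx[0,2])/mtx[0,0]*d,(v-mtx[1,2])/mtx[1,1]*d,d],-1)
    P=(c-t)@R; P[d<=0]=np.nan
    return P
def load(n):
    z=np.load(f"pics/{n}.npz"); return z["im"],cloud(z["im"],z["d"],z["mtx"],z["R"],z["t"])
def rect(p):
    (c,s,a)=cv2.minAreaRect(p[:,:2].astype(np.float32)); return np.round(c,1),np.round(s,1),round(a,2)
E
python3 - <<'E'
from h import *
for n,(u,v),(pu,pv) in(("scene0",(408,262),(260,230)),("side0",(310,284),(275,205))):
    im,P=load(n); hsv=cv2.cvtColor(im,cv2.COLOR_RGB2HSV)
    c=P[v,u]; print(n,"seed",c.round(1),"plate seed",P[pv,pu].round(1))
    D=np.hypot(P[...,0]-c[0],P[...,1]-c[1])
    m=(D<115)&(P[...,2]>26)&(P[...,2]<42)
    k,lab=cv2.connectedComponents(m.astype(np.uint8)); m=lab==lab[v,u]
    q=P[m]; print("blank top",rect(q),np.median(q[:,2]))
    # ferrule: more saturated
    s=hsv[...,1][m]; b=s>np.percentile(s,85); print("sat pct",np.percentile(s,[10,50,80,90]),"ferrule c",q[b].mean(0).round(1))
    pc=P[pv,pu]; D=np.hypot(P[...,0]-pc[0],P[...,1]-pc[1])
    m=(D<300)&(P[...,2]>3)&(P[...,2]<14)&(hsv[...,2]<110)&(hsv[...,1]<80)
    k,lab=cv2.connectedComponents(m.astype(np.uint8)); m=lab==lab[pv,pu]
    q=P[m]; print("plate",rect(q),np.median(q[:,2]),cv2.boxPoints(cv2.minAreaRect(q[:,:2].astype(np.float32))).round(1).tolist())
    o=(D<300)&(hsv[...,0]<12)&(hsv[...,1]>200)&(hsv[...,2]>150)&(P[...,2]>20)
    print("orange",rect(P[o]),P[o].mean(0).round(1),o.sum())
    x,y=pu,pv
    cv2.imwrite(f"pics/{n}_c.png",cv2.resize(im[140:310,200:440] if n=="scene0" else im[140:310,230:470],None,fx=3,fy=3,interpolation=cv2.INTER_CUBIC)[:,:,::-1])
E
```

```text
scene0 seed [510.9 323.3  30. ] plate seed [ 684.7 -142.5    4.8]
blank top (array([527.5, 329.3]), array([160.9,  31.8]), 15.36) 32.1174655627278
sat pct [128.  130.  147.8 165. ] ferrule c [592.1 346.2  32.2]
plate (array([ 650.4, -108.9]), array([187.7, 337. ]), 10.72) 6.572613267692642 [[526.7999877929688, 39.20000076293945], [589.5999755859375, -291.8999938964844], [774.0, -257.0], [711.2999877929688, 74.0999984741211]]
orange (array([ 532.1, -104.5]), array([ 46.3, 122.7]), 62.95) [ 539.6 -109.1   44.9] 44
side0 seed [510.2 337.7  28.3] plate seed [681.3 -39.6  10.8]
blank top (array([527.4, 328.2]), array([159.2,  34.8]), 16.12) 34.28812948416646
sat pct [121. 126. 134. 147.] ferrule c [590.  348.1  33.3]
plate (array([ 645.4, -107.7]), array([189.5, 334.1]), 9.94) 9.745066852872213 [[523.2000122070312, 40.5], [580.9000244140625, -288.6000061035156], [767.5, -255.8000030517578], [709.9000244140625, 73.19999694824219]]
orange (array([0., 0.]), array([0., 0.]), 0.0) [nan nan nan] 0<stdin>:16: RuntimeWarning: Mean of empty slice.
  ret = um.true_divide(
```

View pics/scene0_c.png

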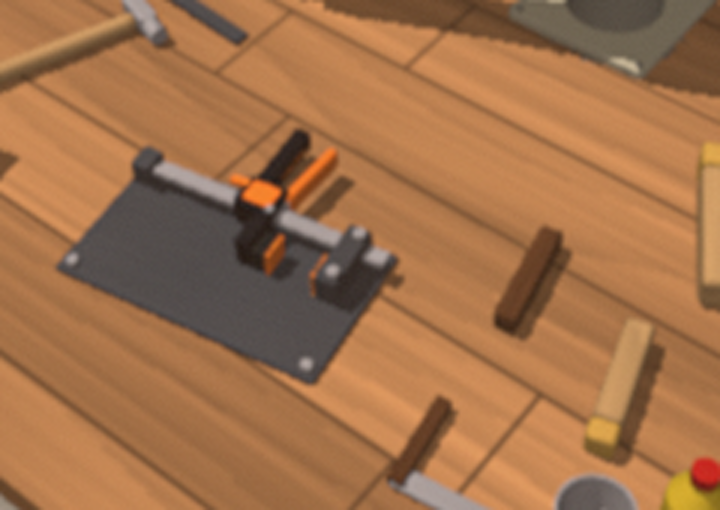

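Call:
arm_command(series=[100,3.2,-2.25,0,0,100,6.4,-4.5,0,0,100,9.6,-6.75,0,0,100,12.8,-9,0,0,100,16,-11.25,0,0])

```text
clock: 0.52
eef_pos: [357.9, -430.3, 231.0]
tool_rot: [-3.141, 0.0, 0.401]
force: [0.4, -0.1, 1.1]
width: 85.6
gripper_force: 0.0
```

```bash
cat >> h.py <<'E'
from scipy.spatial.transform import Rotation as Ro
S0=np.array([568.9,-69.2]); SY=np.radians(10.3)   # station origin, yaw
def st(x,y):
    c,s=np.cos(SY),np.sin(SY); return S0+[c*x-s*y,s*x+c*y]
def go(p,yaw=None):
    s=monitor.read_state(); R=Ro.from_euler("xyz",s["tool_rot"]).as_matrix()
    d=R.T@(np.array(p)-s["eef_pos"])/10
    r=0 if yaw is None else -np.degrees((yaw-np.arctan2(R[1,0],R[0,0])+np.pi/2)%np.pi-np.pi/2)
    print("t",round(s["clock"],2),"pos",np.round(s["eef_pos"],1),"q",np.round(s["qpos"],2),"F",np.round(s["force"],1),"w",round(s["width"],1),"g",round(s["gripper_force"],1))
    print("shift cm",d.round(2),"len",np.linalg.norm(d).round(1),"roll deg",round(r,1))
E
python3 -c "
from h import *
go([560,-100,230])"
```

```text
t 0.52 pos [ 357.9 -430.3  231. ] q [ 0.8   0.5   0.03  1.77 -0.02  0.87 -0.32] F [ 0.4 -0.1  1.1] w 85.6 g 0.0
shift cm [ 31.5  -22.51   0.11] len 38.7 roll deg 0
```

Call:
arm_command(series=[100,3.2,-2.25,0,0,100,6.4,-4.5,0,0,100,9.6,-6.75,0,0,100,12.8,-9,0,0,100,16,-11.25,0,0])

```text
clock: 0.93
eef_pos: [461.2, -264.1, 231.1]
tool_rot: [-3.141, 0.0, 0.402]
force: [0.2, 0.3, 0.4]
width: 85.7
gripper_force: 0.0
```

Call:
arm_command(series=[100,3.2,-2.25,0,0,100,6.4,-4.5,0,0,100,9.6,-6.75,0,0,100,12.8,-9,0,0,100,15.6,-11.25,0,0])

```text
clock: 1.35
eef_pos: [561.4, -99.1, 231.1]
tool_rot: [-3.141, -0.0, 0.403]
force: [1.2, 0.8, 0.3]
width: 85.4
gripper_force: 0.0
```

Call:
arm_command(series=[100,1.28,-3.7,0,1.5,100,2.56,-7.4,0,3,100,3.84,-11.1,0,4.5,100,5.12,-14.8,0,6,100,6.4,-18.5,0,7.4])

```text
clock: 1.77
eef_pos: [546.2, 95.6, 231.0]
tool_rot: [3.142, 0.001, 0.271]
force: [0.8, 0.4, 0.3]
width: 85.1
gripper_force: 0.0
```

```bash
python3 -c "
from h import *
go([547,334,150],.272)"
```

```text
t 1.77 pos [546.2  95.6 231. ] q [-0.25  0.49  0.04  1.79 -0.02  0.86 -1.5 ] F [0.8 0.4 0.3] w 85.1 g 0.0
shift cm [  6.47 -22.95   8.1 ] len 25.2 roll deg -0.0
```

Call:
arm_command(series=[100,1.1,-3.83,0.7,0,100,2.15,-7.66,1.4,0,100,3.2,-11.5,2.1,0,100,4.3,-15.3,2.8,0,100,5.4,-19.1,3.5,0])

```text
clock: 2.18
eef_pos: [546.8, 294.2, 195.7]
tool_rot: [3.141, 0.001, 0.273]
force: [0.9, -0.9, 0.4]
width: 85.2
gripper_force: 0.0
```

Call:
arm_command(series=[100,1.1,-3.85,1,0,100,1.1,-3.85,2,0,100,1.1,-3.85,2,0,100,1.1,-3.85,2,0,100,1.1,-3.85,2,0])

```text
clock: 2.6
eef_pos: [548.4, 330.4, 176.5]
tool_rot: [3.14, 0.0, 0.27]
force: [0.6, -0.7, -0.2]
width: 85.4
gripper_force: 0.0
```

```bash
cat >> h.py <<'E'
def snap(tag,n="wrist"):
    m=viewer.camera_model(n); im,d=viewer.get_image(n)
    cv2.imwrite(f"pics/{tag}.png",im[:,:,::-1]); np.savez(f"pics/{tag}.npz",im=im,d=d,**m)
E
python3 - <<'E'
from h import *
go([547,334,150],.272); snap("w1"); im,P=load("w1")
D=np.hypot(P[...,0]-527.5,P[...,1]-329)
m=(D<115)&(P[...,2]>27)&(P[...,2]<41)
k,lab,stt,_=cv2.connectedComponentsWithStats(m.astype(np.uint8)); i=1+stt[1:,4].argmax(); q=P[lab==i]
print(rect(q),np.median(q[:,2]),stt[i])
E
```

```text
t 2.6 pos [548.4 330.4 176.5] q [-0.61  0.67  0.04  1.6  -0.03  0.87 -1.86] F [ 0.6 -0.7 -0.2] w 85.4 g 0.0
shift cm [-0.04 -0.38  2.65] len 2.7 roll deg -0.1
(array([528. , 327.3]), array([157.9,  32.3]), 15.37) 34.77747226348415 [ 295  116   40  171 6089]
```

View pics/w1.png

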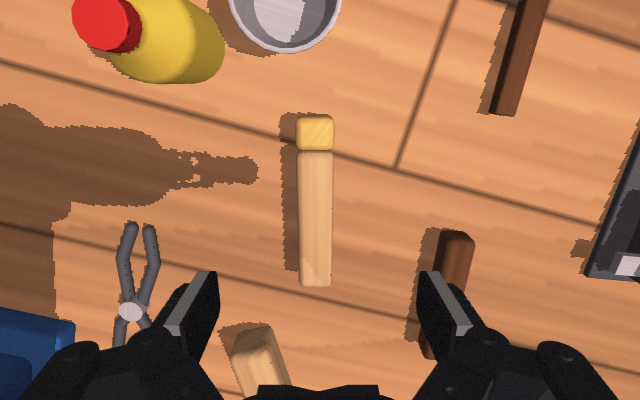

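The wrist view shows the blank upright at (315,200), with the ferrule at the top (315,132). It lies between the finger lines, and the walnut at (455,260) is well clear. I descend now.

Call:
arm_command(series=[100,-0.04,-0.25,4,0,100,-0.04,-0.25,8,0,100,-0.04,-0.25,12,0,100,-0.04,-0.25,15.5,0,100,-0.04,-0.25,17,0])

```text
clock: 3.07
eef_pos: [544.9, 331.6, 2.6]
tool_rot: [3.139, 0.006, 0.27]
force: [-1.3, 0.2, -0.8]
width: 85.5
gripper_force: 0.0
```

Call:
arm_command(series=[0,0,0,0,0,0,0,0,0,0,0,0,0,0,0,0,0,0,0,0,0,0,0,0,0])

```text
clock: 3.48
eef_pos: [548.7, 335.6, 9.3]
tool_rot: [-3.14, -0.005, 0.273]
force: [0.5, 1.3, 0.2]
width: 31.0
gripper_force: 60.7
```

Call:
arm_command(series=[0,0,0,0,0,0,0,0,0,0,0,0,0,0,0,0,0,0,0,0,0,0,0,0,0])

```text
clock: 3.9
eef_pos: [548.6, 335.6, 9.2]
tool_rot: [-3.141, -0.005, 0.273]
force: [0.3, -0.0, 6.9]
width: 31.1
gripper_force: 61.7
```

Call:
arm_command(series=[0,0,0,-3,0,0,0,0,-7,0,0,0,0,-11,0,0,0,0,-15,0,0,0,0,-16,0])

```text
clock: 4.32
eef_pos: [550.3, 336.9, 174.6]
tool_rot: [-3.138, -0.012, 0.272]
force: [1.4, -0.3, -0.8]
width: 30.9
gripper_force: 60.8
```

Run:
```python
from h import *
p=st(130,36); print(p); go([*p,168],SY)
```

```text
[690.36817519 -10.53585067]
t 4.32 pos [550.3 336.9 174.6] q [-0.61  0.68  0.04  1.6  -0.03  0.85 -1.87] F [ 1.4 -0.3 -0.8] w 30.9 g 60.8
shift cm [ 4.14 37.23  0.57] len 37.5 roll deg 5.3
```

Call:
arm_command(series=[0,0.4,3.8,0,0,0,0.8,7.6,0,0,0,1.2,11.4,0,0,0,1.6,15.2,0,1,0,2,19,0,2])

```text
clock: 4.73
eef_pos: [617.4, 155.4, 167.1]
tool_rot: [-3.142, -0.001, 0.237]
force: [0.8, -0.3, -2.0]
width: 30.8
gripper_force: 60.7
```

Call:
arm_command(series=[0,0.4,3.8,0,1,0,0.8,7.6,0,2,0,1.2,11.4,0,3.3,0,1.6,15.2,0,3.3,0,1.6,17,0,3.3])

```text
clock: 5.15
eef_pos: [674.1, -12.1, 167.0]
tool_rot: [3.136, -0.002, 0.174]
force: [-0.2, -2.4, -1.5]
width: 31.2
gripper_force: 60.6
```

Call:
arm_command(series=[0,0,0,0,0,0,0,0,0,0,0,0,0,0,0,0,0,0,0,0,0,0,0,0,0])

```text
clock: 5.57
eef_pos: [672.4, -2.2, 166.5]
tool_rot: [-3.141, -0.0, 0.183]
force: [-0.1, -0.3, -2.1]
width: 31.1
gripper_force: 60.6
```

Run:
```python
from h import *
go([*st(130,36),60],SY); snap("w2"); snap("s2","scene"); snap("d2","side")
s=monitor.read_state(); T=s["eef_pos"]
for n in("s2","d2","w2"):
    im,P=load(n)
    m=(np.hypot(P[...,0]-T[0],P[...,1]-T[1])<130)&(P[...,2]>145)&(P[...,2]<205)
    hsv=cv2.cvtColor(im,cv2.COLOR_RGB2HSV); m&=(hsv[...,1]>70)&(hsv[...,2]>120)
    q=P[m]
    if len(q)>20:
        c,s_=np.cos(SY),np.sin(SY); l=(q[:,:2]-S0)@np.array([[c,-s_],[s_,c]])
        print(n,len(q),"blank st x",np.percentile(l[:,0],[1,99]).round(1),"y",np.percentile(l[:,1],[1,99]).round(1),"z",np.percentile(q[:,2],[1,99]).round(1),rect(q))
l=(np.array(T[:2])-S0)@np.array([[c,-s_],[s_,c]]); print("tcp st",l)
```

```text
t 5.57 pos [672.4  -2.2 166.5] q [-0.06  0.73  0.03  1.51 -0.03  0.9  -1.4 ] F [-0.1 -0.3 -2.1] w 31.1 g 60.6
shift cm [ 1.62  1.16 10.65] len 10.8 roll deg 0.2
s2 243 blank st x [ 12.4 171.5] y [31.7 64.6] z [165.  194.7] (array([650.6,  -7.4]), array([163.2,  37.3]), 11.87)
d2 453 blank st x [ 13.2 168.9] y [35.  66.7] z [163.  195.6] (array([650.2,  -1.9]), array([159. ,  34.7]), 11.56)
w2 17930 blank st x [ 73.1 170.6] y [31.9 62.5] z [170.  193.6] (array([6.78e+02, 3.00e-01]), array([102.9,  55.4]), 8.01)
tcp st [113.76861802  46.34062585]
```

View pics/w2.png

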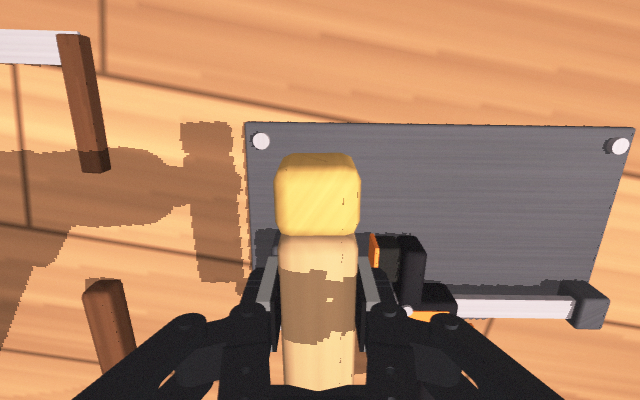

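The wrist view shows the blank held with the ferrule out at (318,195). The plate corners are at (246,123) and (633,128), and the sliding jaw is at (395,260). I use the plate edges to refine the clamp pose.

Run:
```python
from h import *
im,P=load("w2"); hsv=cv2.cvtColor(im,cv2.COLOR_RGB2HSV)
m=(hsv[...,1]<70)&(hsv[...,2]<130)&(P[...,2]>3)&(P[...,2]<14)&(np.abs(P[...,0]-700)<150)
z=np.load("pics/w2.npz"); K,R,t=z["mtx"],z["R"],z["t"]
k,lab,s,_=cv2.connectedComponentsWithStats(m.astype(np.uint8)); m=(lab==1+s[1:,4].argmax()).astype(np.uint8)
def ray(uv,h=8):
    d=np.c_[uv,np.ones(len(uv))]@np.linalg.inv(K).T@R; C=-R.T@t
    return (C+d*((h-C[2])/d[:,2])[:,None])[:,:2]
print("z med",np.median(P[m>0][:,2]))
def fit(uv):
    p=ray(np.array(uv,float)).astype(np.float32); vx,vy,x0,y0=cv2.fitLine(p,cv2.DIST_HUBER,0,.01,.01).ravel(); return np.array([vx,vy]),np.array([x0,y0])
top=[(u,np.argmax(m[:,u])-.5) for u in range(270,610)]
left=[(np.argmax(m[v])-.5,v) for v in range(135,225)]
right=[(639-np.argmax(m[v,::-1])+.5,v) for v in range(135,270)]
dt,pt=fit(top); dl,pl=fit(left); dr,pr=fit(right)
X=lambda a,b,c,d:a+b*np.linalg.solve(np.c_[b,-d],c-a)[0]
A=X(pt,dt,pl,dl);B=X(pt,dt,pr,dr)
print("corners",A,B,"len",np.linalg.norm(A-B))
e=(A-B)/np.linalg.norm(A-B); yaw=np.arctan2(-e[0],e[1]); x=np.array([e[1],-e[0]])
M=(A+B)/2; print("yaw deg",np.degrees(yaw),"origin",M-165*x+52.5*e)
# bar far strip: z~34 top; jaw orange face
```

```text
z med 9.098804611218005
corners [713.202     69.005135] [ 769.18695 -260.2681 ] len 333.99875
yaw deg 9.649479 origin [569.7289 -71.5316]
```

```bash
sed -i 's/^S0=.*/S0=np.array([569.4,-70.5]); SY=np.radians(9.85)/' h.py
cat >> h.py <<'E'
def tost(p):
    c,s=np.cos(SY),np.sin(SY); return ((np.array(p[:2])-S0)@np.array([[c,-s],[s,c]])).round(1)
E
python3 - <<'E'
from h import *
go([*st(132,33),70],SY)
E
```

```text
t 5.72 pos [672.5  -3.3 166.5] q [-0.05  0.73  0.03  1.51 -0.03  0.9  -1.4 ] F [-0.7 -0.  -1.3] w 30.7 g 60.6
shift cm [1.87 1.58 9.65] len 10.0 roll deg 0.6
```

Call:
arm_command(series=[0,1.0,0.8,0,0.6,0,1.87,1.58,2,0.6,0,1.87,1.58,5,0.6,0,1.87,1.58,8,0.6,0,1.87,1.58,9.65,0.6])

```text
clock: 6.13
eef_pos: [691.8, -16.2, 66.4]
tool_rot: [-3.141, 0.004, 0.17]
force: [-0.6, 0.7, -2.7]
width: 31.0
gripper_force: 60.6
```

Call:
arm_command(series=[0,0,0,1,0,0,0,0,2,0,0,0,0,3,0,0,0,0,3.5,0,0,0,0,3.5,0])

```text
clock: 6.55
eef_pos: [693.6, -16.5, 34.2]
tool_rot: [-3.141, 0.001, 0.17]
force: [0.4, -0.6, -1.5]
width: 30.8
gripper_force: 60.6
```

Run:
```python
from h import *
go([*st(132,33),20],SY); print(tost(monitor.read_state()["eef_pos"])); snap("w3"); snap("s3","scene"); snap("d3","side")
a=load("s3")[0][180:290,210:350]; b=load("d3")[0][150:235,255:355]
cv2.imwrite("pics/c3.png",np.vstack([cv2.resize(a,(764,600))[:,:,::-1][:340],np.zeros((1,764,3),np.uint8)]) if 0 else np.hstack([cv2.resize(a,(400,314)),cv2.resize(b,(400,314))])[:,:,::-1])
```

```text
t 6.55 pos [693.6 -16.5  34.2] q [-0.03  0.92  0.03  1.51 -0.03  0.71 -1.39] F [ 0.4 -0.6 -1.5] w 30.8 g 60.6
shift cm [ 0.04 -0.1   1.42] len 1.4 roll deg -0.1
[131.6  32. ]
```

View pics/c3.png

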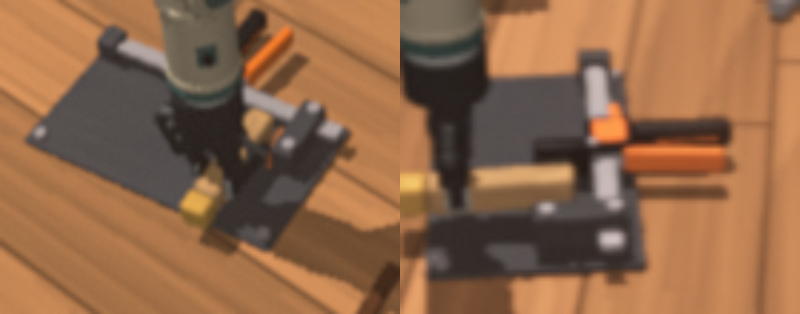

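The crops show the blank's plain end between the jaws, clear of both and short of the bar. I lower it onto the plate.

Call:
arm_command(series=[0,0,0,0.8,0,0,0,0,1.2,0,0,0,0,1.4,0,0,0,0,1.55,0,0,0,0,1.65,0])

```text
clock: 7.12
eef_pos: [693.7, -16.6, 18.0]
tool_rot: [-3.142, 0.0, 0.17]
force: [-0.6, -0.3, -1.0]
width: 31.2
gripper_force: 60.6
```

Call:
arm_command(series=[0,0,0,0.05,0,0,0,0,0.1,0,0,0,0,0.1,0,0,0,0,0.1,0,0,0,0,0.1,0])

```text
clock: 7.53
eef_pos: [694.0, -16.6, 17.5]
tool_rot: [3.142, -0.0, 0.17]
force: [-0.4, -0.6, -0.7]
width: 30.8
gripper_force: 60.7
```

Call:
arm_command(series=[0,0,0,0.05,0,0,0,-0.1,0.1,0,0,0,-0.2,0.1,0,0,0,-0.3,0.1,0,0,0,-0.4,0.1,0])

```text
clock: 7.95
eef_pos: [694.2, -14.0, 17.2]
tool_rot: [3.14, -0.002, 0.169]
force: [-0.8, -2.7, 5.3]
width: 30.9
gripper_force: 61.5
```

Call:
arm_command(series=[0,0,-0.05,0,0,0,0,-0.1,0,0,0,0,-0.15,0,0,0,0,-0.2,0,0,0,0,-0.2,0,0])

```text
clock: 8.37
eef_pos: [694.0, -11.6, 17.2]
tool_rot: [3.14, -0.002, 0.169]
force: [-0.6, -3.7, 4.9]
width: 30.8
gripper_force: 61.5
```

Call:
arm_command(series=[0,-0.4,0,0,0,0,-0.8,0,0,0,0,-1.2,0,0,0,0,-1.4,0,0,0,0,-1.5,0,0,0])

```text
clock: 8.78
eef_pos: [679.2, -12.1, 17.2]
tool_rot: [-3.141, -0.003, 0.17]
force: [3.3, 0.4, 5.1]
width: 30.9
gripper_force: 61.6
```

Call:
arm_command(series=[0,0,0,-0.02,0,0,0,-0.05,-0.05,0,0,0,-0.1,-0.05,0,0,0,-0.15,-0.05,0,0,0,-0.15,-0.05,0])

```text
clock: 9.2
eef_pos: [678.4, -12.1, 17.2]
tool_rot: [3.141, -0.001, 0.17]
force: [3.2, -1.1, 6.1]
width: 31.3
gripper_force: 61.6
```

Call:
arm_command(series=[0,-0.1,0,0,0,0,-0.2,0,0,0,0,-0.3,0,0,0,0,-0.4,0,0,0,0,-0.45,0,0,0])

```text
clock: 9.62
eef_pos: [674.4, -12.8, 17.2]
tool_rot: [3.141, -0.002, 0.169]
force: [5.3, -0.8, 4.1]
width: 30.8
gripper_force: 61.4
```

Call:
arm_command(series=[0,-0.05,0,0,0,0,-0.1,0,0,0,0,-0.15,0,0,0,0,-0.15,0,0,0,0,-0.15,0,0,0])

```text
clock: 10.03
eef_pos: [674.4, -12.8, 17.2]
tool_rot: [3.141, -0.005, 0.17]
force: [8.8, 0.4, 1.7]
width: 30.7
gripper_force: 61.1
```

Call:
arm_command(series=[0,0,-0.05,0,0,0,0,-0.1,0,0,0,0,-0.15,0,0,0,0,-0.15,0,0,0,0,-0.15,0,0])

```text
clock: 10.45
eef_pos: [674.4, -12.7, 17.3]
tool_rot: [3.139, -0.005, 0.169]
force: [9.0, -2.2, 1.6]
width: 30.9
gripper_force: 61.1
```

Call:
arm_command(series=[0,0,-0.1,0,0,0,0,-0.2,0,0,0,0,-0.25,0,0,0,0,-0.3,0,0,0,0,-0.3,0,0])

```text
clock: 10.87
eef_pos: [674.4, -12.7, 17.3]
tool_rot: [3.135, -0.006, 0.169]
force: [10.2, -7.9, 1.1]
width: 31.1
gripper_force: 61.0
```

Run:
```python
from h import *
go([*st(112,40),17],SY); print(tost(monitor.read_state()["eef_pos"])); snap("w4"); snap("s4","scene"); snap("d4","side")
for n in("s4","d4"):
    im,P=load(n); hsv=cv2.cvtColor(im,cv2.COLOR_RGB2HSV)
    L=np.zeros(P.shape[:2]+(2,)); c,s=np.cos(SY),np.sin(SY); L=(P[...,:2]-S0)@np.array([[c,-s],[s,c]])
    m=(np.abs(P[...,2]-42)<4)&(L[...,0]>5)&(L[...,0]<90)&(L[...,1]>15)&(L[...,1]<70)&(hsv[...,1]>90)
    q=L[m]; print(n,m.sum(),np.percentile(q,[3,97],axis=0).round(1))
a=load("s4")[0][180:290,210:350]; b=load("d4")[0][150:235,255:355]
cv2.imwrite("pics/c4.png",np.hstack([cv2.resize(a,(400,314)),cv2.resize(b,(400,314))])[:,:,::-1])
```

```text
t 10.87 pos [674.4 -12.7  17.3] q [-0.04  0.92  0.03  1.59 -0.03  0.63 -1.4 ] F [10.2 -7.9  1.1] w 31.1 g 61.0
shift cm [-0.13 -0.1   0.03] len 0.2 roll deg -0.2
[113.3  39. ]
s4 58 [[16.3 31.8]
 [73.1 61.1]]
d4 103 [[16.2 23.7]
 [88.  54.4]]
```

View pics/c4.png

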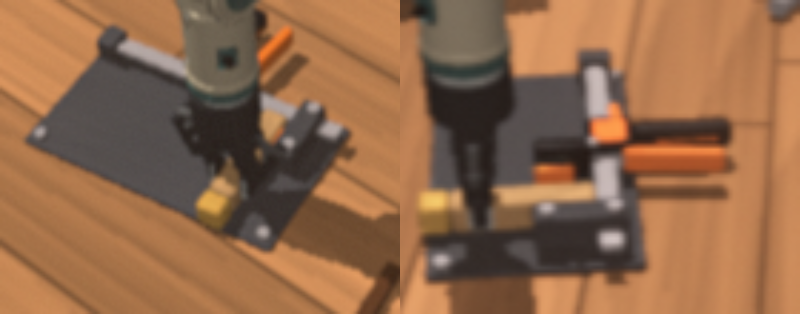

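Fx is about 10 N against the bar and Fy about -8 N against the fixed jaw, and neither pushes any further. In the picture the butt is at the bar and the blank's side is along the fixed jaw. I relieve the preload, open the gripper and lift.

Call:
arm_command(series=[0,0.1,0.2,0,0,0,0.2,0.4,-0.05,0,0,0.2,0.4,-0.05,0,50,0.2,0.4,-0.05,0,60,0.2,0.4,-0.05,0])

```text
clock: 11.43
eef_pos: [670.3, -11.5, 15.7]
tool_rot: [-3.14, 0.007, 0.17]
force: [-0.2, 0.4, -0.5]
width: 51.3
gripper_force: 0.0
```

Call:
arm_command(series=[70,0,0,0,0,70,0,0,0,0,70,0,0,0,0,70,0,0,-2,0,70,0,0,-5,0])

```text
clock: 11.85
eef_pos: [670.4, -11.6, 64.4]
tool_rot: [-3.14, 0.008, 0.17]
force: [-0.6, 0.6, -0.9]
width: 59.8
gripper_force: 0.0
```

```bash
sed -i '/^def tost/i S0=st(0,-1)' h.py
python3 - <<'E'
from h import *
# fingers' target for pinch: between grip rear & trigger front, x=-94; hover high. find grip/trigger from pictures
snap("s5","scene"); snap("d5","side"); go([*st(-94,-40),150],SY)
for n in("s5","d5"):
    im,P=load(n); hsv=cv2.cvtColor(im,cv2.COLOR_RGB2HSV)
    c,s=np.cos(SY),np.sin(SY); L=(P[...,:2]-S0)@np.array([[c,-s],[s,c]])
    reg=(L[...,0]>-160)&(L[...,0]<-35)&(L[...,1]>-140)&(L[...,1]<60)&(P[...,2]>30)&(P[...,2]<55)
    for nm,mm in(("orange",reg&(hsv[...,0]<14)&(hsv[...,1]>195)),("black",reg&(hsv[...,2]<60))):
        q=L[mm]; print(n,nm,mm.sum(),np.percentile(q,[3,50,97],axis=0).round(1).tolist(), "z",np.median(P[...,2][mm]))
        for xa in(-60,-80,-94,-105):
            w=q[abs(q[:,0]-xa)<8]; 
            if len(w): print("   x",xa,"y",w[:,1].min().round(1),w[:,1].max().round(1),len(w))
E
```

```text
t 11.95 pos [676.8 -11.9  71.6] q [-0.04  0.85  0.03  1.57 -0.03  0.72 -1.4 ] F [ 0.2 -0.2  0.6] w 59.6 g 0.0
shift cm [-20.91   8.09  -7.98] len 23.8 roll deg -0.1
s5 orange 56 [[-104.3, -18.5], [-78.9, -11.7], [-48.5, -5.2]] z 39.79073323282767
   x -60 y -20.6 -9.5 13
   x -80 y -18.0 -5.1 14
   x -94 y -15.7 -5.0 16
   x -105 y -15.7 -5.2 9
s5 black 12 [[-117.0, -59.5], [-109.2, -51.1], [-98.7, -46.6]] z 41.768204967557836
   x -94 y -46.6 -46.6 1
   x -105 y -58.8 -46.8 8Traceback (most recent call last):
  File "<stdin>", line 9, in <module>
    return _quantile_unchecked(
        a, q, axis, out, overwrite_input, method, keepdims, weights)
    return _ureduce(a,
                    func=_quantile_ureduce_func,
    ...<5 lines>...
                    overwrite_input=overwrite_input,
                    method=method)
    r = func(a, **kwargs)
    result = _quantile(arr,
                       quantiles=q,
    ...<2 lines>...
                       out=out,
                       weights=wgt)
    slices_having_nans = np.isnan(arr[-1, ...])
                                  ~~~^^^^^^^^^
IndexError: index -1 is out of bounds for axis 0 with size 0
```

The released blank stayed where it was. Next I go over the grip and trigger at clamp x = -94, with the pinch centre at y ≈ -37.

Call:
arm_command(series=[100,0,0,-3,0,100,-3,1.2,-6.5,0,100,-6.5,2.5,-8,0,100,-10.2,3.8,-8,0,100,-13.9,5.2,-8,0])

```text
clock: 12.37
eef_pos: [544.6, -87.0, 148.5]
tool_rot: [3.141, -0.002, 0.171]
force: [-0.3, -1.5, 0.0]
width: 85.6
gripper_force: 0.0
```

Call:
arm_command(series=[100,-3.5,1.2,0,0,100,-6.9,2.6,0,0,100,-6.9,2.6,0,0,100,-6.9,2.6,0,0,100,-6.9,2.6,0,0])

```text
clock: 12.78
eef_pos: [482.6, -123.7, 147.4]
tool_rot: [-3.141, -0.001, 0.17]
force: [0.3, 0.6, 0.4]
width: 85.3
gripper_force: 0.0
```

Run:
```python
from h import *
go([*st(-94,-37),60],SY); print(tost(monitor.read_state()["eef_pos"])); snap("w6")
im,P=load("w6"); hsv=cv2.cvtColor(im,cv2.COLOR_RGB2HSV)
c,s=np.cos(SY),np.sin(SY); L=(P[...,:2]-S0)@np.array([[c,-s],[s,c]])
reg=(L[...,0]>-160)&(L[...,0]<-35)&(L[...,1]>-140)&(L[...,1]<60)&(P[...,2]>38)&(P[...,2]<52)
for nm,mm in(("orange",reg&(hsv[...,0]<14)&(hsv[...,1]>180)),("black",reg&(hsv[...,2]<70))):
    q=L[mm]; print(nm,mm.sum())
    for xa in(-60,-80,-94,-105):
        w=q[abs(q[:,0]-xa)<6]
        if len(w): print("   x",xa,"y",np.percentile(w[:,1],[2,98]).round(1),len(w))
```

```text
t 12.78 pos [ 482.6 -123.7  147.4] q [ 0.19  0.54  0.01  2.02 -0.01  0.58 -1.2 ] F [0.3 0.6 0.4] w 85.3 g 0.0
shift cm [0.06 0.05 8.74] len 8.7 roll deg -0.1
[-94.7 -36.5]
orange 1046
   x -60 y [-37.5 -13. ] 126
   x -80 y [-34.8 -10.9] 129
   x -94 y [-21.4  -8.9] 244
   x -105 y [-20.1  -8.6] 219
black 3197
   x -60 y [-71.8 -49.4] 441
   x -80 y [-71.4 -49. ] 477
   x -94 y [-71.7 -49.2] 460
   x -105 y [-71.5 -49.3] 447
```

View pics/w6.png

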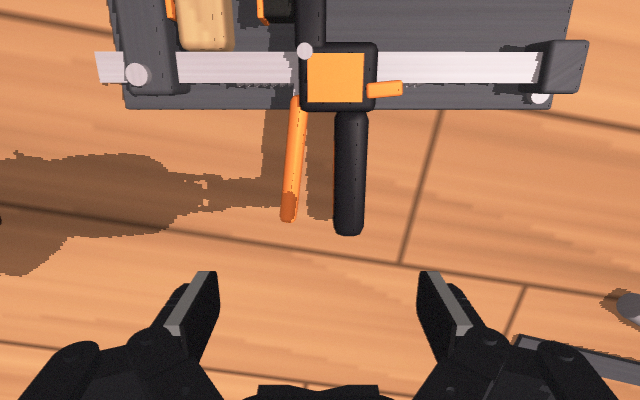

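The wrist view shows the trigger at column 293 and the grip at column 350, with the blank's butt on the bar at (205,50). The pinch centre measures y ≈ -40, so I shift 3.5 mm and descend with the fingers open.

Call:
arm_command(series=[100,0.06,0.35,3,0,100,0.06,0.35,6,0,100,0.06,0.35,9,0,100,0.06,0.35,12,0,100,0.06,0.35,14,0])

```text
clock: 13.25
eef_pos: [483.5, -125.7, 4.5]
tool_rot: [-3.14, 0.001, 0.172]
force: [0.2, 0.1, 0.2]
width: 85.8
gripper_force: 0.0
```

Call:
arm_command(series=[85,0,0,0,0,78,0,0,0,0,78,0,0,0,0,74,0,0,0,0,74,0,0,0,0])

```text
clock: 13.67
eef_pos: [484.6, -127.6, 8.7]
tool_rot: [3.14, -0.003, 0.17]
force: [0.5, -0.8, 0.6]
width: 63.1
gripper_force: 2.4
```

Call:
arm_command(series=[70,0,0.05,0,0,66,0,0.1,0,0,62,0,0.15,0,0,62,0,0.15,0,0,62,0,0.15,0,0])

```text
clock: 14.08
eef_pos: [484.8, -129.8, 8.6]
tool_rot: [3.14, -0.003, 0.169]
force: [-0.2, -1.7, 6.3]
width: 53.0
gripper_force: 4.3
```

Call:
arm_command(series=[58,0,0.03,0,0,54,0,0.06,0,0,50,0,0.1,0,0,49,0,0.1,0,0,49,0,0.1,0,0])

```text
clock: 14.5
eef_pos: [485.1, -131.4, 8.8]
tool_rot: [3.139, -0.003, 0.168]
force: [-0.0, -3.9, 9.1]
width: 41.8
gripper_force: 6.3
```

Call:
arm_command(series=[55,0,-0.2,0,0,62,0,-0.5,0,0,70,0,-0.8,0,0,80,0,-1.15,0,0,80,0,-1.15,0,0])

```text
clock: 14.92
eef_pos: [481.7, -118.7, 7.3]
tool_rot: [3.141, -0.0, 0.169]
force: [2.0, -4.7, -1.9]
width: 68.3
gripper_force: 2.3
```

```bash
cat >> h.py <<'E'
def head(tag):
    snap(tag,"scene"); snap(tag+"d","side"); c,s=np.cos(SY),np.sin(SY)
    for n in(tag,tag+"d"):
        im,P=load(n); hsv=cv2.cvtColor(im,cv2.COLOR_RGB2HSV)
        L=(P[...,:2]-S0)@np.array([[c,-s],[s,c]])
        o=(hsv[...,0]<16)&(hsv[...,1]>190)&(hsv[...,2]>130)
        m=o&(abs(L[...,0])<30)&(P[...,2]>40)&(P[...,2]<75)&(abs(L[...,1]+10)<110)
        p=o&(L[...,0]>25)&(L[...,0]<75)&(L[...,1]<30)&(L[...,1]>-60)
        if m.any(): print(n,"block y",L[m][:,1].mean().round(1),m.sum(),end=" ")
        if p.any(): print("pad y",L[p][:,1].mean().round(1),p.sum(),end="")
        print()
    q=monitor.read_state(); print(round(q["clock"],2),"tcp st",tost(q["eef_pos"]),"w",round(q["width"],1),"g",round(q["gripper_force"],1),np.round(q["force"],1))
E
python3 -c "
from h import *
head('h1')"
```

```text
h1 block y -44.2 95 pad y 9.0 18
h1d block y -9.3 1 pad y 8.4 12
15.02 tcp st [-94.6 -31.5] w 68.1 g 2.3 [ 0.7 -5.4 -2.6]
```

```bash
cp pics/s5.npz pics/x.npz
python3 - <<'E'
from h import *
c,s=np.cos(SY),np.sin(SY)
for n in("s0","s2","s5","h1","d5","h1d"):
    try: im,P=load({"s0":"scene0"}.get(n,n))
    except Exception as e: print(n,e); continue
    hsv=cv2.cvtColor(im,cv2.COLOR_RGB2HSV); L=(P[...,:2]-S0)@np.array([[c,-s],[s,c]])
    o=(hsv[...,0]<18)&(hsv[...,1]>170)&(hsv[...,2]>130)&(P[...,2]>20)
    blk=o&(abs(L[...,0])<25)&(P[...,2]>40); tr=o&(L[...,0]<-40)&(L[...,0]>-140); pad=o&(L[...,0]>25)&(L[...,0]<80)&(abs(L[...,1])<45)
    v,u=np.nonzero(blk); print(n,"blk",blk.sum(),L[blk].mean(0).round(1) if blk.any() else "", u.mean().round(1) if blk.any() else "","trig",tr.sum(),np.percentile(L[tr][:,1],[3,50,97]).round(1) if tr.any() else "")
    for y0 in range(-40,40,10):
        w=pad&(L[...,1]>=y0)&(L[...,1]<y0+10)
        if w.any(): print("   pad",y0,w.sum(),L[w].mean(0).round(1))
E
```

```text
s0 blk 99 [ -8.9 -52. ] 285.7 trig 65 [-21.9 -12.9  -6.2]
   pad -10 9 [46.4 -2. ]
   pad 0 17 [50.2  3.2]
s2 blk 10 [ -8.9 -32.4] 290.6 trig 1 [-8.1 -8.1 -8.1]
s5 blk 0   trig 58 [-18.4 -11.7  -4.8]
   pad -10 2 [58.9 -2.7]
   pad 0 9 [60.5  3. ]
h1 blk 103 [ -9.6 -44.5] 287.7 trig 54 [-15.2  -6.9  -2.9]
   pad 0 17 [47.1  7.3]
   pad 10 5 [48.8 11.3]
d5 blk 64 [-10.8 -46.7] 308.0 trig 138 [-50.9 -13.4  -5.7]
   pad -10 12 [46.9 -1.7]
   pad 0 25 [48.2  2.5]
h1d blk 64 [-10.6 -39.9] 308.0 trig 83 [-44.8  -7.8  -1. ]
   pad 0 22 [50.3  6.2]
   pad 10 7 [41.  11.2]
```

Call:
arm_command(series=[70,0,0.15,0,0,63,0,0.25,0,0,56,0,0.4,0,0,49,0,0.5,0,0,49,0,0.5,0,0])

```text
clock: 15.43
eef_pos: [483.5, -125.0, 8.5]
tool_rot: [3.139, -0.002, 0.168]
force: [-0.3, -6.8, 8.0]
width: 42.2
gripper_force: 6.7
```

Call:
arm_command(series=[55,0,-0.2,0,0,62,0,-0.5,0,0,70,0,-0.8,0,0,79,0,-1.2,0,0,79,0,-1.2,0,0])

```text
clock: 15.85
eef_pos: [480.5, -112.1, 7.1]
tool_rot: [3.141, -0.0, 0.169]
force: [1.4, -6.3, -3.5]
width: 67.2
gripper_force: 3.0
```

Call:
arm_command(series=[70,0,0.1,0,0,63,0,0.2,0,0,56,0,0.35,0,0,49,0,0.45,0,0,49,0,0.45,0,0])

```text
clock: 16.27
eef_pos: [482.1, -117.6, 8.4]
tool_rot: [3.139, -0.002, 0.168]
force: [-0.3, -6.9, 8.7]
width: 42.1
gripper_force: 6.5
```

Call:
arm_command(series=[55,0,-0.2,0,0,62,0,-0.5,0,0,70,0,-0.8,0,0,79,0,-1.15,0,0,79,0,-1.15,0,0])

```text
clock: 16.68
eef_pos: [479.1, -104.9, 7.0]
tool_rot: [3.141, 0.0, 0.169]
force: [2.2, -5.9, -5.3]
width: 67.1
gripper_force: 3.0
```

```bash
python3 -c "
from h import *
head('h3')"
```

```text
h3 block y -30.7 102 pad y 20.9 13
h3d block y 3.3 3 
16.78 tcp st [-94.8 -17.5] w 67.6 g 2.9 [ 1.8 -5.9 -5.4]
```

Call:
arm_command(series=[70,0,0.25,0,0,63,0,0.4,0,0,56,0,0.55,0,0,49,0,0.65,0,0,49,0,0.65,0,0])

```text
clock: 17.2
eef_pos: [480.9, -112.6, 8.7]
tool_rot: [3.139, -0.002, 0.168]
force: [-1.7, -6.0, 13.6]
width: 41.8
gripper_force: 12.1
```

Call:
arm_command(series=[55,0,-0.2,0,0,62,0,-0.5,0,0,70,0,-0.8,0,0,78,0,-1.15,0,0,78,0,-1.15,0,0])

```text
clock: 17.62
eef_pos: [478.9, -102.3, 6.9]
tool_rot: [3.138, -0.001, 0.167]
force: [3.1, -10.6, -7.0]
width: 66.7
gripper_force: 5.7
```

Call:
arm_command(series=[70,0,0.1,0,0,63,0,0.2,0,0,56,0,0.35,0,0,49,0,0.45,0,0,49,0,0.45,0,0])

```text
clock: 18.03
eef_pos: [480.4, -108.6, 9.6]
tool_rot: [3.136, -0.003, 0.166]
force: [-2.0, -12.9, 20.5]
width: 42.4
gripper_force: 18.7
```

Call:
arm_command(series=[55,0,-0.2,0,0,62,0,-0.5,0,0,70,0,-0.8,0,0,78,0,-1.15,0,0,78,0,-1.1,0,0])

```text
clock: 18.45
eef_pos: [478.4, -98.7, 7.1]
tool_rot: [3.135, -0.001, 0.165]
force: [2.8, -17.4, -7.5]
width: 67.0
gripper_force: 8.4
```

```bash
python3 -c "
from h import *
head('h5')"
```

```text
h5 block y -22.7 101 pad y 21.3 9
h5d block y 1.8 3 
18.55 tcp st [-94.4 -11.2] w 66.5 g 9.1 [  4.2 -17.6  -8.8]
```

Call:
arm_command(series=[80,0,0.2,0,0,82,0,0.4,0,0,82,0,0.6,0,0,82,0,0.8,0,0,82,0,0.8,0,0])

```text
clock: 18.97
eef_pos: [478.3, -100.2, 7.3]
tool_rot: [-3.14, 0.001, 0.171]
force: [-0.1, 0.2, -0.0]
width: 70.0
gripper_force: 0.0
```

Run:
```python
from h import *
head('h6'); snap("w7")
c,s=np.cos(SY),np.sin(SY)
for n in("scene0","h6","d5","h1d","h3d","h5d","h6d"):
    im,P=load(n); hsv=cv2.cvtColor(im,cv2.COLOR_RGB2HSV); L=(P[...,:2]-S0)@np.array([[c,-s],[s,c]])
    o=(hsv[...,0]<18)&(hsv[...,1]>170)&(hsv[...,2]>130)&(P[...,2]>20)
    for nm,m in(("blk",o&(abs(L[...,0])<25)&(P[...,2]>40)&(L[...,1]<30)),):
        if m.any(): print(n,nm,m.sum(),"L",np.percentile(L[m][:,1],[5,50,95]).round(1))
a=load("h6")[0][180:290,210:350]; b=load("h6d")[0][150:235,255:355]
cv2.imwrite("pics/c6.png",np.hstack([cv2.resize(a,(400,314)),cv2.resize(b,(400,314))])[:,:,::-1])
w=load("w7")[0]; cv2.imwrite("pics/c6.png",np.vstack([cv2.imread("pics/c6.png"),cv2.resize(w[:230],(800,286))[:,:,::-1]]))
```

```text
h6 block y -22.5 98 pad y 21.5 10
h6d block y 6.1 4 
19.07 tcp st [-94.7 -12.7] w 69.9 g 0.0 [-0.2  0.6  0.1]
scene0 blk 99 L [-81.5 -51.3 -27.1]
h6 blk 102 L [-52.1 -23.9  -1.2]
d5 blk 64 L [-76.3 -45.4 -21.2]
h1d blk 64 L [-67.6 -40.4 -11.9]
h3d blk 62 L [-52.3 -26.3  -2.2]
h5d blk 60 L [-45.1 -19.7   2.2]
h6d blk 63 L [-44.1 -18.    3.2]
```

View pics/c6.png

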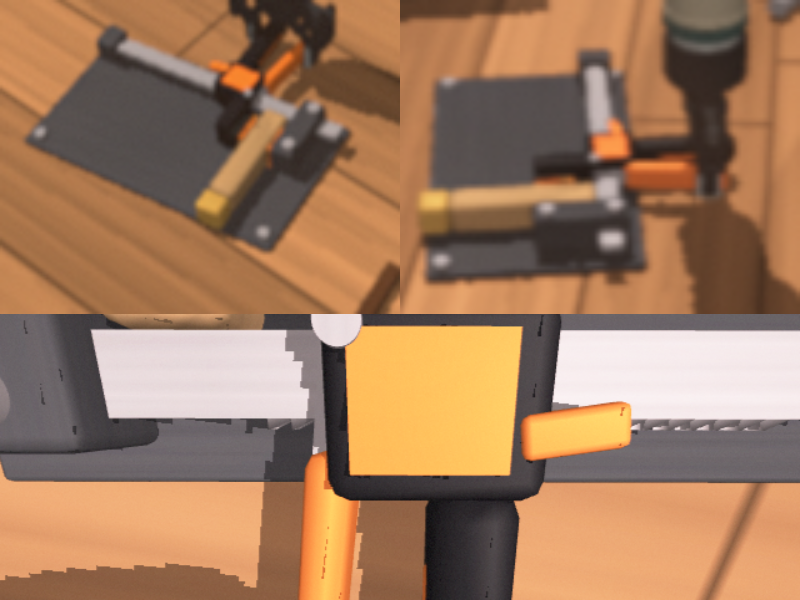

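Run:
```python
from h import *
c,s=np.cos(SY),np.sin(SY)
for n in("w2","w6","w7"):
    im,P=load(n); hsv=cv2.cvtColor(im,cv2.COLOR_RGB2HSV); L=(P[...,:2]-S0)@np.array([[c,-s],[s,c]])
    v,u=np.mgrid[:400,:640]
    o=(hsv[...,0]<16)&(hsv[...,1]>170)&(hsv[...,2]>60)&(L[...,0]>22)&(L[...,0]<75)&(P[...,2]>12)&(P[...,2]<60)
    if o.any():
        k,lab,stt,_=cv2.connectedComponentsWithStats(o.astype(np.uint8))
        for i in range(1,k):
            if stt[i,4]>5: q=L[lab==i]; print(n,stt[i].tolist(),"y pct",np.percentile(q[:,1],[5,50,95]).round(1),"x",np.percentile(q[:,0],[5,95]).round(1),"z",np.percentile(P[lab==i][:,2],[5,95]).round(1))
    # blank side edges and jaws, z 39-45 and 45-52 around x 25..40
    for z0,z1 in((38,45),(45.5,53)):
        m=(P[...,2]>z0)&(P[...,2]<z1)&(L[...,0]>24)&(L[...,0]<45)&(L[...,1]>-120)&(L[...,1]<115)
        if m.any(): h,_=np.histogram(L[m][:,1],bins=np.arange(-120,116,4)); print(n,z0,[(int(y),int(x)) for y,x in zip(np.arange(-120,112,4),h) if x])
    bl=(hsv[...,2]<75)&(abs(P[...,2]-45)<4)&(abs(L[...,0]+70)<10)
    if bl.any(): print(n,"grip y",np.percentile(L[bl][:,1],[2,98]).round(1))
    for x0 in (0,):
        o=(hsv[...,0]<22)&(hsv[...,1]>150)&(abs(L[...,0])<8)&(P[...,2]>40)
        if o.any(): print(n,"block",np.percentile(L[o][:,1],[2,98]).round(1),np.median(P[o][:,2]))
```

```text
w2 [369, 234, 11, 33, 213] y pct [-1.8  1.8  2.1] x [45. 65.] z [16.5 42.7]
w2 [378, 254, 1, 9, 9] y pct [-2.3 -2.1 -1.7] x [51.4 58.5] z [41.2 43.1]
w2 38 [(-24, 62), (-20, 60), (-16, 57), (-12, 30), (-8, 6)]
w2 45.5 [(-44, 22), (-40, 90), (-36, 97), (-32, 94), (-28, 110), (-24, 72)]
w2 grip y [-53.7 -50.6]
w2 block [-64.7 -33.5] 51.53208532289344
w6 [165, 0, 12, 22, 164] y pct [55.3 56.2 59. ] x [29.  38.8] z [37.2 44.2]
w6 [257, 0, 12, 26, 113] y pct [-2.2 -0.5  1.4] x [28.8 38. ] z [18.1 44.1]
w6 38 [(-24, 43), (-20, 114), (-16, 112), (-12, 114), (-8, 110), (-4, 125), (0, 56), (20, 24), (24, 199), (28, 174), (32, 167), (36, 167), (40, 170), (44, 175), (48, 146), (52, 125), (56, 165), (60, 17)]
w6 45.5 [(-44, 75), (-40, 150), (-36, 175), (-32, 157), (-28, 168), (-24, 76), (56, 25), (60, 202), (64, 166), (68, 168), (72, 167), (76, 168), (80, 161), (84, 148), (88, 16)]
w6 grip y [-70.8 -50.2]
w6 block [-65.4 -30.7] 51.70353752220903
w7 grip y [-42.8 -22.7]
w7 block [-38.3  -3.3] 51.706444087593916
```

The head didn't start at 0. The wrist depth puts the pad's face at y ≈ +1.8 at the start, so travel then was about 0.022 and is now about 0.0495. The jaw already bears. One more careful partial squeeze should give margin, and I watch the grip force as I close.

Call:
arm_command(series=[76,0,0,0,0,73,0,0,0,0,71,0,0.05,0,0,69,0,0.1,0,0,69,0,0.1,0,0])

```text
clock: 19.53
eef_pos: [478.8, -102.1, 8.1]
tool_rot: [3.141, -0.0, 0.17]
force: [-1.1, 0.1, 9.0]
width: 59.0
gripper_force: 10.5
```

Call:
arm_command(series=[68,0,0,0,0,67,0,0,0,0,66,0,0.05,0,0,65,0,0.1,0,0,65,0,0.1,0,0])

```text
clock: 19.95
eef_pos: [478.9, -103.0, 8.5]
tool_rot: [3.141, -0.0, 0.17]
force: [-3.1, 0.9, 13.7]
width: 56.0
gripper_force: 12.1
```

Call:
arm_command(series=[64,0,0,-0.05,0,63,0,0.03,-0.1,0,62,0,0.05,-0.1,0,61,0,0.08,-0.1,0,61,0,0.08,-0.1,0])

```text
clock: 20.37
eef_pos: [478.9, -103.7, 9.1]
tool_rot: [3.142, 0.0, 0.17]
force: [-2.5, -1.2, 11.8]
width: 52.5
gripper_force: 13.4
```

Call:
arm_command(series=[60,0,0,0,0,59,0,0.03,-0.05,0,58,0,0.05,-0.1,0,57,0,0.08,-0.1,0,57,0,0.08,-0.1,0])

```text
clock: 20.78
eef_pos: [479.0, -104.5, 9.7]
tool_rot: [-3.141, 0.0, 0.171]
force: [-1.7, 0.2, 8.6]
width: 49.3
gripper_force: 17.6
```

```bash
cat >> h.py <<'E'
def wh(tag):
    snap(tag); im,P=load(tag); hsv=cv2.cvtColor(im,cv2.COLOR_RGB2HSV); c,s=np.cos(SY),np.sin(SY); L=(P[...,:2]-S0)@np.array([[c,-s],[s,c]])
    bl=(hsv[...,2]<75)&(abs(P[...,2]-45)<4)&(abs(L[...,0]+70)<10)
    o=(hsv[...,0]<22)&(hsv[...,1]>150)&(abs(L[...,0])<8)&(P[...,2]>40)
    for q,r in((bl,(-70.8,-50.2)),(o,(-65.4,-30.7))):
        if q.any(): print(tag,"head",(21.8+np.percentile(L[q][:,1],[2,98])-r).round(1))
E
python3 -c "
from h import *
wh('w8')"
```

```text
w8 head [52.8 52.5]
w8 head [52.7 52.6]
```

Call:
arm_command(series=[56,0,0,0,0,55,0,0.03,-0.03,0,54,0,0.05,-0.05,0,53.5,0,0.06,-0.08,0,53.5,0,0.06,-0.08,0])

```text
clock: 21.25
eef_pos: [479.1, -105.0, 10.2]
tool_rot: [-3.141, 0.001, 0.172]
force: [-2.2, 0.3, 6.3]
width: 46.0
gripper_force: 20.4
```

```bash
python3 -c "
from h import *
wh('w9')"
```

```text
w9 head [53.6 53.3]
w9 head [53.6 53.4]
```

Call:
arm_command(series=[60,0,-0.15,0,0,70,0,-0.4,0,0,80,0,-0.65,0,0,90,0,-0.65,0,0,100,0,-0.65,0,0])

```text
clock: 21.72
eef_pos: [478.5, -98.7, 10.2]
tool_rot: [3.142, -0.0, 0.17]
force: [0.2, -0.1, -0.1]
width: 85.2
gripper_force: 0.0
```

Call:
arm_command(series=[100,0,0,0,0,100,0,0,0,0,100,0,0,0,0,100,0,0,0,0,100,0,0,0,0])

```text
clock: 22.13
eef_pos: [478.3, -99.0, 10.2]
tool_rot: [3.142, -0.0, 0.169]
force: [-0.7, 0.9, -0.7]
width: 85.5
gripper_force: 0.0
```

```bash
python3 -c "
from h import *
wh('w10'); go([*st(-94,-10),150],SY); print(tost(monitor.read_state()['eef_pos']))"
```

```text
w10 head [51.1 50.6]
w10 head [50.7 50.6]
t 22.18 pos [478.3 -98.9  10.2] q [ 0.17  0.79 -0.03  2.11  0.1   0.24 -1.35] F [ 0.5 -0.  -0. ] w 85.5 g 0.0
shift cm [  0.06  -0.14 -13.98] len 14.0 roll deg -0.1
[-94.6 -11.4]
```

Head let go at about 0.0507, which is inside the 0.0485–0.0578 window. I lift clear and do a last check.

Call:
arm_command(series=[100,0,0,-3,0,100,0,0,-6,0,100,0,0,-9,0,100,0,0,-12,0,100,0,0,-15,0])

```text
clock: 22.6
eef_pos: [477.9, -98.9, 161.6]
tool_rot: [-3.142, 0.0, 0.17]
force: [0.8, -0.4, -0.6]
width: 85.4
gripper_force: 0.0
```

Run:
```python
from h import *
wh("w11"); snap("s11","scene"); snap("d11","side"); go([*st(-94,-10),150],SY)
a=load("s11")[0][180:290,210:350]; b=load("d11")[0][150:235,255:355]
cv2.imwrite("pics/c11.png",np.vstack([np.hstack([cv2.resize(a,(400,314)),cv2.resize(b,(400,314))]),cv2.resize(load("w11")[0][:200],(800,250))])[:,:,::-1])
```

```text
w11 head [50.6 51. ]
w11 head [50.6 50.9]
t 22.75 pos [479.9 -99.2 162.3] q [ 0.2   0.5  -0.08  2.03  0.06  0.6  -1.32] F [-0.6  0.2 -0.9] w 85.5 g 0.0
shift cm [-0.1  -0.2   1.23] len 1.3 roll deg -0.1
```

View pics/c11.png

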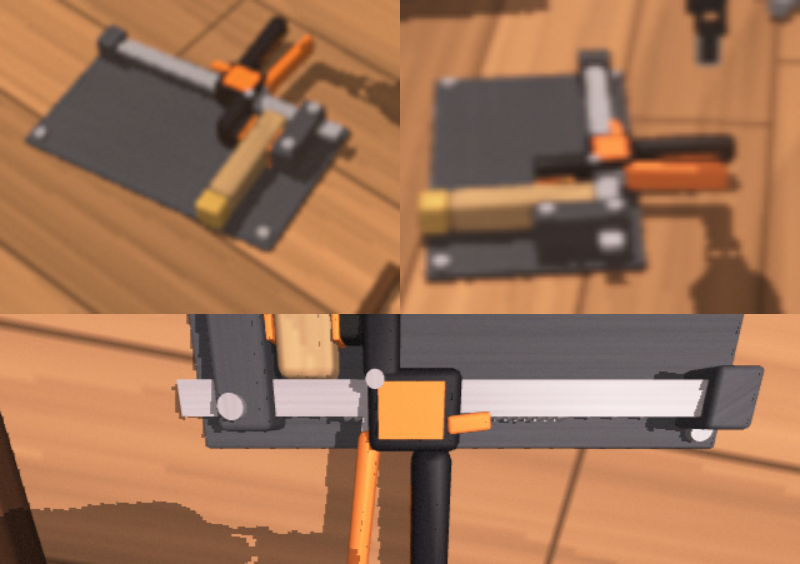

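The last views show the blank held between both orange pads, butt at the bar (305,375), ferrule out, trigger let go and gripper clear.

```bash
python3 -c "
from cell import workorder
print(workorder.finish_job())"
```

```text
the job is handed in; nothing more can be done
None
```

The job is handed in: the blank is seated against the bar, ferrule out, and clamped with head travel measured at about 0.0507 m (firm from 0.0485, dents past 0.0578), with the trigger let go and the arm clear; no verdict was returned.

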